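Switch on the leather edge burnisher

ROBOT

A 6-joint arm with a two-finger parallel gripper is mounted at the origin on the work surface. World frame = base frame: x ahead of the robot, y to its left, z up, the work surface at z = 0. Lengths are in mm, angles in degrees, forces in N, time in s.
With the tool pointing down it reaches from about 300 to 850 mm from the base axis. Payload 4.2 kg.
Tool frame: the origin (TCP) lies at the centre of the arm's flange, where the gripper is bolted on; the fingertips stand 191 mm ahead of it and the grasp point (between the pads) lies 172 mm ahead of it; z points along the fingers, y is the direction in which the jaws open and shut (so a half turn about z gives the same grasp; the last joint's range is limited). The gripper opens to 91 mm and grips with 3 to 60 N. Pads are 32 mm wide; open, the fingers measure 118 mm over their backs; the gripper's body (76 mm by 178 mm) begins 60 mm behind the grasp point.
Start: joints at [64.343, 18.312, 89.639, -0, 72.044, -1.146], TCP at [238.547, 523.181, 404.776] pointing down, gripper open.
Joint ranges: [-177.97, 177.97], [-48.28, 115.42], [12.27, 149.76], [-77.06, 257.06], [2.81, 150.46], [-146.56, 146.56]. Speed limits (degrees/s): [147.25, 147.25, 180, 180, 180, 180].

INTERFACE

Orientations are given as [roll, pitch, yaw] about the fixed x, y, z axes, in that order (R = Rz(yaw) Ry(pitch) Rx(roll)).
In Python, from workcell import status, vision, ticket gives the robot as it stands.
- The arm moves only by the shell command python3 -m jog 'ROWS' [FORCE]. ROWS is JSON, a list of rows, each a list of 7 numbers: the finger opening in m, from 0 to 0.0912, then the shift along the tool's x, y, z in m, then the turn, a rotation vector about the tool's x, y, z in rad. A call has 1 to 12 rows; each row shifts and turns the commanded pose from where the row before left it, along the tool's axes as they then stand; what a row does not reach is not made up. A row lasts 1/8 s, in which the tool goes at most 62.5 mm and 10.7 degrees, less where a joint would pass 70% of its speed; a pose out of reach is approached as far as the arm can. A call with a gripper value outside its range is refused whole. The fingers move at their own pace and stop on an object; FORCE is the grip in N (left out, the last holds). Time passes only in rows, so rows that do not move let the fingers close. It gives the time, the measured TCP pose, the force and the opening at its end, in the units of the state.
- status.state(): the state, without advancing time (a new reading comes with each control period).
- vision.grab_frame(name): name is "scene" or "top" or "wrist"; returns a dict with "color" (420x560x3 uint8, blue, green, red), "depth" (420x560 float32, mm along the optical axis (not along the pixel's ray), 0 where there is no reading), "fov_y" (degrees; the focal length in pixels is half the picture's height over the tangent of half this angle, whatever the lens; pixels are square), "cx", "cy" (the principal point, pixels), "pose" (4x4, takes a point from camera to world coordinates). Camera axes: x right, y down, z forward; pixel columns grow to the right and rows downward; lengths in mm; the calibration is good to about 2 mm. A picture is of the moment at which its call begins.
- ticket.job_done(): hands the job in, once; it reports no verdict.
Trained networks look in the newest picture that a camera, given by its name, has taken for a name from the list of things; names that differ only in an ending like _2 or _b are one class to them, and where a whole thing is asked for, a point or a joint stands for the part that bears it (a point fixed in the world has none). Each returns a list of dicts, best first, with "p" (0 to 1); they miss things now and then, are a little off and sometimes report something else, mostly with a low value. They report only what shows in the picture. A call takes as long as a camera call.
- vision.find_in(camera, label): "location" ([x, y, z] in mm, in world coordinates, good to about 4 mm: the middle of the surface that is visible of it).
- vision.silhouettes(camera, label): "pixels" (420x560 bool, what is visible of it).
The state is a dict: "time_s": time; "qpos": joint angles; "qvel": joint speeds; "effort": joint torques, N m; "ee_pos": TCP position; "ee_rot": TCP orientation; "force": force on the tool from outside, world axes, zero at the start; "torque": the same for the moment, N m; "gripper_width": finger opening in mm.
Only numpy, scipy, OpenCV 4.12 (cv2) and the standard library are available. Lean on these libraries where they do the work, as an engineer would, in place of code of your own. Each camera call takes 0.05 s, during which the arm holds its last target.

TASK

Switch on the edge burnisher: with a fingertip, hook the clear hinged guard up by its lip and swing it back until it stays up by itself, push the small toggle beneath it all the way over to the side to which the wooden spindle points, then nudge the guard so that it drops shut by its own weight; do not press it down. Only touch and push: pinch or pick up nothing, and leave the speed knob and the things lying around where they are.

Things in the scene. Friction and masses are not known exactly. Their poses are not given: they have to be found in the camera images.
- burnisher: Machine fixed to the bench. Origin on the table under the centre of its grey switch box, 110 (x) x 90 (y) mm, flat top 60 mm above the table. Its x points about to world +y (0.45 rad either way), so the guard's lip (its -x end) is to the robot's right. Base plate 10 mm high, x -70 to 300, y -80 to 80 mm. Motor: lying cylinder 90 mm across along y at x 245 mm, top 125 mm high, wooden spindle to +y
- guard (a joint): Hood guard over the toggle, hinged along the machine's y. At 0 shut: hood 90 mm long from the hinge to -x, 70 wide, 38 high above the hinge axis, 3 mm walls, clear top and end wall, aluminium cheeks, open below. Radians, grows as it lifts back; stop at 1.6 (hood on end). About 0.12 kg, no spring: falls shut below about 1.2 rad, above that it falls back on its stop and stays up
- guard_hinge (a point): Middle of the guard's hinge axis, at x 40 mm, y 0 of the machine's frame, 64 mm above the table; the motor is beyond it
- guard_lip (a point): Middle of the free edge, on the underside, of the flat aluminium lip (70 mm wide, 4 mm thick) along the lower edge of the hood's -x end wall. 121 mm from the hinge axis, in its plane; the lip overhangs the switch box's -x face by 26 mm. Shut, its underside is 64 mm above the table, with free air below it down to the base plate. Moves with the guard
- toggle (a joint): Bare steel toggle under the guard: 8 mm thick, ball centre 26 mm from its pivot, which is 62 mm above the table over the machine's origin. 0 = off, leaning 0.4 rad to the machine's -y; 0.8 = on, leaning 0.4 rad to its +y, the side to which the spindle points. Takes about 1 to 1.5 N sideways at the ball and stays where it is left
- toggle_tip (a point): Centre of the toggle's ball end, 11 mm in diameter, about 86 mm above the table
- speed_mark (a point): Pointer mark on top of the black speed knob (36 mm in diameter, on the base plate at x 125, y 50 mm of the machine, between switch box and motor, top 54 mm above the table). Not to be touched
- wax: Loose flat aluminium wax tin, 68 mm in diameter, 28 mm high, standing beside the machine; origin at the centre of its underside. Not to be moved
- slicker: Loose turned dark wooden edge slicker, 34 mm in diameter, 80 mm high, standing beside the machine; origin at the centre of its underside. Not to be moved
- awl: Loose awl lying beside the machine: wooden handle 28 mm thick and 84 mm long, steel point 60 mm long, along its x; origin under its middle. Not to be moved
- mallet: Loose wooden-handled hammer, 260 mm long along its x, 26 mm thick, head 88 mm wide, lying on the bench to the robot's right; origin under its middle. Not to be moved

How it is judged (in metres and radians):
On the way, in this order (a step that is already met when the one before it is completed fails the run):
1. the guard is swung back and stays up (value of joint guard above 1.25 rad), for 0.2 s.
2. the toggle is pushed over to on while the guard is up (value of joint toggle above 0.65 rad and value of joint guard above 1 rad), for 0.2 s.
At the end, for the whole second after the job is handed in: The guard is shut (joint guard under 0.06 rad) over the toggle, which is on (joint toggle over 0.65 of 0.8 rad) (value of joint guard below 0.06 rad and value of joint toggle above 0.65 rad); the robot touches nothing.
It fails at once if the guard is pressed down instead of dropping by itself (over 2 N on it while it is under 0.25 rad open, once the toggle is on) (value of joint toggle above 0.65 rad and value of joint guard below 0.25 rad and contact force between the arm and guard above 2 N).
It fails at once if the speed knob is turned (its mark moves over 5 mm) (distance of speed_mark from where it was at the start of the episode above 0.005 m).
It fails at once if the wax tin, slicker, awl or hammer is lifted or moved over 20 mm (distance of any of wax, slicker, awl, mallet from where it was at the start of the episode above 0.02 m).
It also fails if it takes over 58 s, if anything falls off the work surface, if the arm or the gripper's body presses on something with over 40 N, if the wrist force passes 120 N, or if a joint passes its speed limit or range.

## Working session

There is one attempt and no reset: what is moved stays moved. The work goes in short steps, Python scripts to look and compute and a shell command to move; the robot and the scene stay as the last step left them, time stands still between calls to the robot, and variables do not carry over. Pictures are saved under pics/ and viewed, and the job is handed in when it is done.

```bash
ls; mkdir -p pics; python3 - <<'E'
from workcell import status, vision
import cv2
print(status.state())
for n in ("scene","top","wrist"):
    f=vision.grab_frame(n); cv2.imwrite(f"pics/{n}0.png",f["color"])
    print(n,f["fov_y"],f["cx"],f["cy"],f["pose"].round(3).tolist())
    for l in ("burnisher","guard","guard_hinge","guard_lip","toggle_tip","speed_mark","wax","slicker","awl","mallet"):
        r=vision.find_in(n,l)
        print(l,[(round(float(d["p"]),2),[round(float(v)) for v in d["location"]]) for d in r[:2]])
E
```

```text
pics
{'time_s': 0.0, 'qpos': array([ 6.43434880e+01,  1.83521552e+01,  8.97070054e+01, -1.54366757e-03,
        7.20454568e+01, -1.14413320e+00]), 'qvel': array([ 0.02530845,  0.0535628 , -0.03996649,  0.05330992, -0.00791582,
       -0.00082651]), 'effort': array([ 2.55038203e-04, -4.12472391e+01, -2.31976390e+01,  7.28575420e-02,
        4.57250699e-02, -1.21159251e-04]), 'ee_pos': array([238.47353493, 523.02724993, 403.91077037]), 'ee_rot': array([-1.79895374e+02, -6.21623982e-04,  1.55488098e+02]), 'force': array([ 0.05630835, -0.11023799, -0.55600092]), 'torque': array([-0.03479967,  0.01723539,  0.01311434]), 'gripper_width': 90.83194364617975}
scene 45.86268406617991 283.04668360346614 207.33435267378243 [[-0.085, 0.695, -0.714, 1492.111], [0.996, 0.047, -0.073, -14.335], [-0.018, -0.718, -0.696, 966.545], [0.0, 0.0, 0.0, 1.0]]
burnisher [(0.77, [541, 32, 36])]
guard [(0.88, [526, -104, 102]), (0.7, [677, -243, 27])]
guard_hinge [(0.9, [528, -109, 102])]
guard_lip []
toggle_tip []
speed_mark [(0.71, [456, 23, 32]), (0.33, [644, 89, 24])]
wax [(0.95, [644, 87, 26])]
slicker [(0
[... 227 characters left out ...]
127.404], [-0.034, -0.178, -0.983, 1354.986], [0.0, 0.0, 0.0, 1.0]]
burnisher [(0.84, [485, 29, 12])]
guard [(0.9, [504, -113, 104])]
guard_hinge [(0.89, [503, -117, 101])]
guard_lip []
toggle_tip []
speed_mark [(0.73, [398, -484, 25]), (0.5, [449, 19, 28])]
wax [(0.7, [630, 86, 28])]
slicker [(0.66, [646, -21, 64])]
awl [(0.88, [669, -250, 22]), (0.54, [503, -110, 106])]
mallet [(0.58, [396, -484, 25])]
wrist 70.62847892817528 283.2224830695258 212.12518963678463 [[0.415, 0.874, 0.252, 167.514], [0.91, -0.399, -0.115, 555.901], [0.0, 0.277, -0.961, 384.423], [0.0, 0.0, 0.0, 1.0]]
burnisher []
guard []
guard_hinge []
guard_lip []
toggle_tip []
speed_mark []
wax []
slicker []
awl []
mallet []
```

View pics/scene0.png

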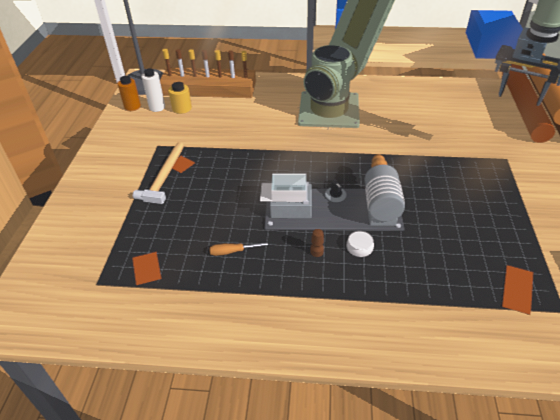

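View pics/top0.png

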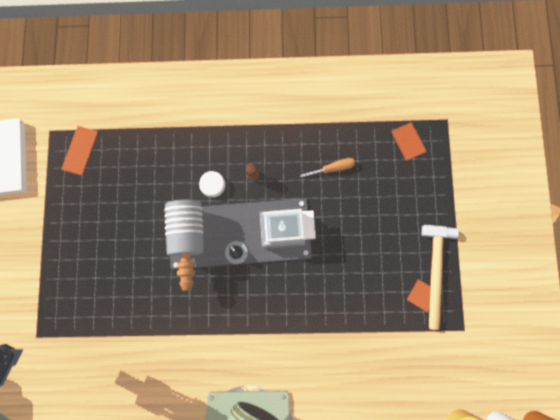

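The guard lip is at the right, with the spindle pointing to the robot (-x). Next I'll fit the machine pose.

```bash
cat > h.py <<'E'
import numpy as np, cv2
from workcell import status, vision
def cloud(f):
    h,w=f["depth"].shape; fl=h/2/np.tan(np.radians(f["fov_y"])/2)
    u,v=np.meshgrid(np.arange(w),np.arange(h)); d=f["depth"].astype(float)
    c=np.stack([(u-f["cx"])/fl*d,(v-f["cy"])/fl*d,d],-1)
    P=c@f["pose"][:3,:3].T+f["pose"][:3,3]; P[d<=0]=np.nan
    return P
def proj(f,p):
    fl=210/np.tan(np.radians(f["fov_y"])/2)
    c=(np.asarray(p,float)-f["pose"][:3,3])@f["pose"][:3,:3]
    return c[...,:2]/c[...,2:]*fl+[f["cx"],f["cy"]]
def m2w(mp,pose):
    x,y,a=pose; mp=np.atleast_2d(np.asarray(mp,float)); c,s=np.cos(a),np.sin(a)
    return np.stack([x+c*mp[:,0]-s*mp[:,1],y+s*mp[:,0]+c*mp[:,1],mp[:,2]],-1)
E
python3 - <<'E'
from h import *
for n in ("scene","top"):
    f=vision.grab_frame(n); P=cloud(f)
    s=vision.silhouettes(n,"burnisher"); print(n,[(round(float(d["p"]),2),int(d["pixels"].sum())) for d in s])
    m=s[0]["pixels"]; Q=P[m]; Q=Q[~np.isnan(Q[:,0])]
    print("z pct",np.percentile(Q[:,2],[1,10,30,50,70,90,99]).round(1))
    b=np.isfinite(P[...,0])&(P[...,0]>300)&(P[...,0]<800)
    print("table z",np.median(P[b][:,2]))
    pl=Q[(Q[:,2]>3)&(Q[:,2]<18)]
    print("rect",cv2.minAreaRect(pl[:,:2].astype(np.float32)))
    # sweep plate by z and box top
    for l in ("guard","speed_mark","wax","slicker","awl","mallet"):
        r=vision.silhouettes(n,l)
        if r:
            q=P[r[0]["pixels"]];q=q[~np.isnan(q[:,0])]
            print(l,round(float(r[0]["p"]),2),q.min(0).round(),q.max(0).round(),np.median(q,0).round())
    c=f["color"].copy(); c[m]=c[m]//2+np.array([0,0,127],np.uint8)
    ys,xs=np.where(m); y0,y1,x0,x1=ys.min()-20,ys.max()+20,xs.min()-20,xs.max()+20
    im=np.vstack([f["color"][y0:y1,x0:x1],c[y0:y1,x0:x1]])
    k=min(800/im.shape[1],600/im.shape[0]); cv2.imwrite(f"pics/{n}1.png",cv2.resize(im,None,fx=k,fy=k,interpolation=cv2.INTER_CUBIC))
    print(y0,x0,k)
E
```

```text
scene [(0.67, 7333)]
z pct [  2.6   8.   10.8  37.1  87.8 115.4 125.5]
table z 0.05623293954943165
rect ((445.8427429199219, 16.026947021484375), (282.4302978515625, 370.5124206542969), 4.955376148223877)
guard 0.9 [ 395. -174.    0.] [548. -49. 106.] [ 527. -106.   99.]
speed_mark 0.73 [ 395. -171.    0.] [548. -49. 106.] [ 528. -106.   99.]
wax 0.95 [582.  60.  -2.] [670. 131.  32.] [644.  92.  26.]
slicker 0.75 [629. -31.  -0.] [677.  -0.  80.] [668. -16.  48.]
awl 0.71 [ 641. -290.   -2.] [ 695. -202.   31.] [ 680. -249.   20.]
mallet 0.91 [ 246. -543.   -3.] [ 512. -454.   31.] [ 449. -480.   22.]
134 241 2.586206896551724
top [(0.97, 9405), (0.71, 1454)]
z pct [  2.5   7.5  10.7  16.   98.4 119.  126.8]
table z 1.2189307620362797
rect ((509.0911560058594, 21.696182250976562), (187.436279296875, 386.6534423828125), 3.8296892642974854)
guard 0.58 [ 467. -178.   57.] [548. -52. 111.] [ 504. -114.  101.]
speed_mark 0.63 [ 467. -179.    2.] [549. -52. 111.] [ 503. -114.  101.]
wax 0.73 [597.  58.  13.] [658. 116.  35.] [627.  88.  27.]
slicker 0.56 [638. -35.  -2.] [670.  -6.  82.] [647. -22.  65.]
awl 0.85 [ 655. -296.   -6.] [ 698. -206.   35.] [ 669. -254.   23.]
mallet 0.89 [ 245. -546.   -4.] [ 507. -458.   34.] [ 399. -484.   23.]
179 144 2.2900763358778624
```

View pics/scene1.png

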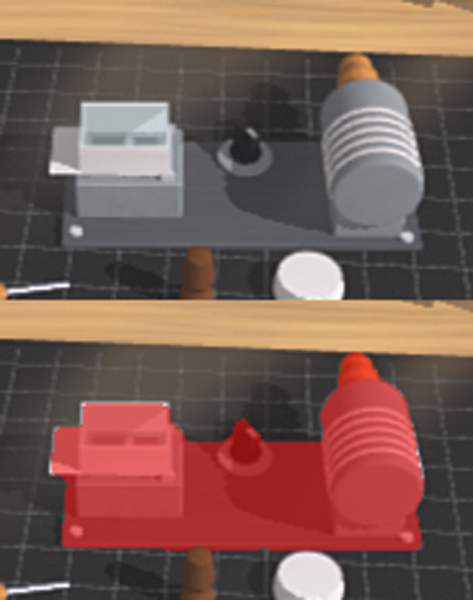

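View pics/top1.png

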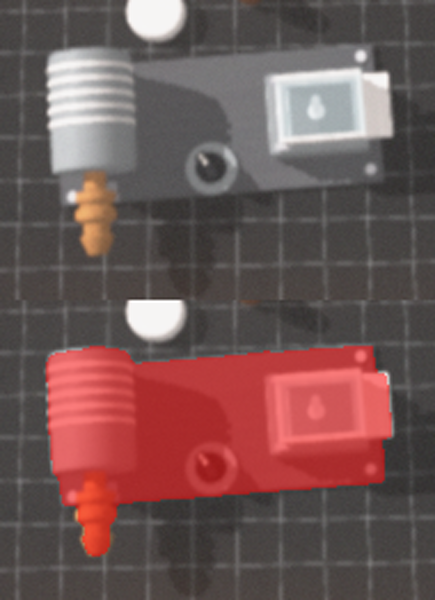

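```bash
python3 - <<'E'
from h import *
from scipy.optimize import least_squares
F={n:vision.grab_frame(n) for n in("scene","top")}
obs=[("top",(-70,-80,10),(144+372/2.29,179+44/2.29)),("top",(-70,80,10),(144+384/2.29,179+179/2.29)),("top",(300,80,10),(144+62/2.29,179+203/2.29)),
("scene",(-70,-80,10),(241+63/2.586,134+243/2.586)),("scene",(300,-80,10),(241+420/2.586,134+246/2.586))]
def res(p): return np.concatenate([proj(F[n],m2w(m,p))[0]-o for n,m,o in obs])
r=least_squares(res,[510,-100,1.57],x_scale=[10,10,.1],loss="soft_l1"); print(r.x,res(r.x).round(1))
p=r.x; np.save("pose.npy",p)
def box(x0,x1,y0,y1,z0,z1): return np.array([[x,y,z] for x in(x0,x1) for y in(y0,y1) for z in(z0,z1)],float)
E=[(0,1),(2,3),(4,5),(6,7),(0,2),(1,3),(4,6),(5,7),(0,4),(1,5),(2,6),(3,7)]
for n,f in F.items():
    k=4; x0,y0,w,h=(240,130,180,120) if n=="scene" else (150,180,180,110)
    im=cv2.resize(f["color"][y0:y0+h,x0:x0+w],None,fx=k,fy=k,interpolation=cv2.INTER_CUBIC)
    for b,c in ((box(-70,300,-80,80,0,10),(0,255,0)),(box(-55,55,-45,45,10,60),(0,255,255)),(box(-50,40,-35,35,64,102),(255,0,255)),(box(-81,-50,-35,35,64,68),(255,255,0))):
        q=proj(f,m2w(b,p)); q=((q+.5-[x0,y0])*k).astype(int)
        for i,j in E: cv2.line(im,tuple(map(int,q[i])),tuple(map(int,q[j])),c,1)
    cv2.imwrite(f"pics/{n}2.png",im)
for nm,m in dict(lip=(-81,0,64),hinge=(40,0,64),pivot=(0,0,62),tip=(0,-10,86),knob=(125,50,54)).items(): print(nm,m2w(m,p).round(1))
E
```

```text
[506.64801364 -96.52155217   1.62570563] [-0.2 -1.4 -0.3  0.1 -1.2  0.2 -2.4 -0.5 -0.3 -0.3]
lip [[ 511.1 -177.4   64. ]]
hinge [[504.5 -56.6  64. ]]
pivot [[506.6 -96.5  62. ]]
tip [[516.6 -96.   86. ]]
knob [[449.9  25.5  54. ]]
```

View pics/scene2.png

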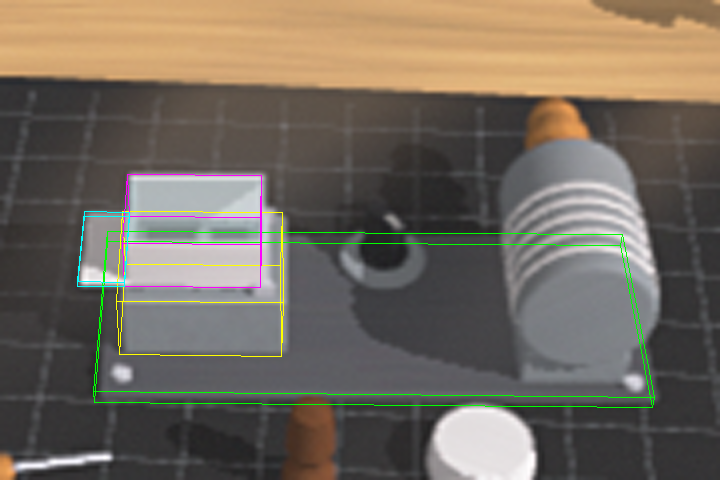

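View pics/top2.png

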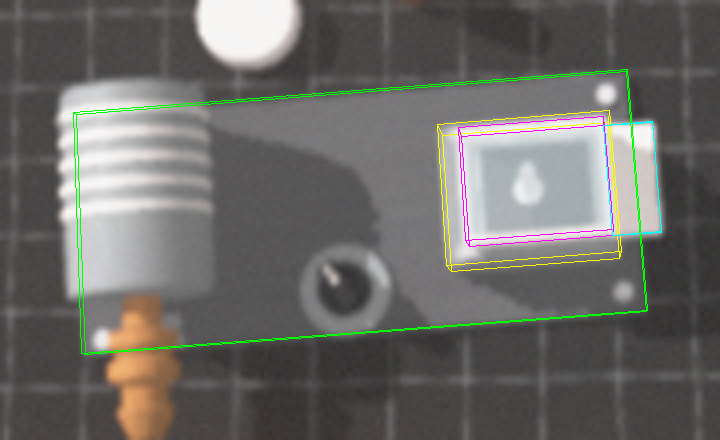

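```bash
python3 - <<'E'
import numpy as np
from scipy.spatial.transform import Rotation as R
a=1.6257; xm=np.array([np.cos(a),np.sin(a),0]); ym=np.array([-np.sin(a),np.cos(a),0]); zz=np.array([0,0,1.])
for tilt in (35,45,55):
  t=np.radians(tilt); d=np.sin(t)*xm-np.cos(t)*zz
  for s in (1,-1):
    y=s*ym; x=np.cross(y,d); T=R.from_matrix(np.stack([x,y,d],1))
    for q1,q23 in((-36,115),(-36,130)):
      W=(R.from_euler('z',q1,degrees=True)*R.from_euler('y',q23,degrees=True)).inv()*T
      e=W.as_euler('ZYZ',degrees=True); alt=np.array([e[0]+180,-e[1],e[2]+180])
      print(tilt,s,q1,q23,"q4,q5,q6",[ (e[0]).round(1),e[1].round(1),((e[2]-90+180)%360-180).round(1)], "rpy",T.as_euler('xyz',degrees=True).round(1))
E
```

```text
35 1 -36 115 q4,q5,q6 [np.float64(26.4), np.float64(89.0), np.float64(134.7)] rpy [180.   35.  -86.9]
35 1 -36 130 q4,q5,q6 [np.float64(27.3), np.float64(75.6), np.float64(127.8)] rpy [180.   35.  -86.9]
35 -1 -36 115 q4,q5,q6 [np.float64(26.4), np.float64(89.0), np.float64(-45.3)] rpy [-180.   -35.    93.1]
35 -1 -36 130 q4,q5,q6 [np.float64(27.3), np.float64(75.6), np.float64(-52.2)] rpy [-180.   -35.    93.1]
45 1 -36 115 q4,q5,q6 [np.float64(33.5), np.float64(96.1), np.float64(135.0)] rpy [180.   45.  -86.9]
45 1 -36 130 q4,q5,q6 [np.float64(33.5), np.float64(83.5), np.float64(126.7)] rpy [180.   45.  -86.9]
45 -1 -36 115 q4,q5,q6 [np.float64(33.5), np.float64(96.1), np.float64(-45.0)] rpy [180.  -45.   93.1]
45 -1 -36 130 q4,q5,q6 [np.float64(33.5), np.float64(83.5), np.float64(-53.3)] rpy [180.  -45.   93.1]
55 1 -36 115 q4,q5,q6 [np.float64(40.7), np.float64(103.1), np.float64(136.2)] rpy [180.   55.  -86.9]
55 1 -36 130 q4,q5,q6 [np.float64(39.5), np.float64(91.6), np.float64(126.5)] rpy [180.   55.  -86.9]
55 -1 -36 115 q4,q5,q6 [np.float64(40.7), np.float64(103.1), np.float64(-43.8)] rpy [180.  -55.   93.1]
55 -1 -36 130 q4,q5,q6 [np.float64(39.5), np.float64(91.6), np.float64(-53.5)] rpy [180.  -55.   93.1]
```

```bash
python3 -m jog '[[0,0,0,0,0,0,0.1815],[0,0,0,0,0,0,0.1815],[0,0,0,0,0,0,0.1815],[0,0,0,0,0,0,0.1815],[0,0,0,0,0,0,0.1815],[0,0,0,0,0,0,0.1815],[0,-0.058,0.015,0,0,0,0],[0,-0.058,0.015,0,0,0,0],[0,-0.058,0.015,0,0,0,0],[0,-0.058,0.015,0,0,0,0],[0,-0.058,0.015,0,0,0,0],[0,-0.058,0.015,0,0,0,0]]' 10
python3 -m jog '[[0,-0.058,0.016,0,0,0,0],[0,-0.058,0.016,0,0,0,0],[0,-0.058,0.016,0,0,0,0],[0,-0.058,0.016,0,0,0,0],[0,-0.058,0.016,0,0,0,0],[0,-0.058,0.016,0,0,0,0],[0,-0.058,0.016,0,0,0,0],[0,-0.058,0.016,0,0,0,0],[0,-0.058,0.016,0,0,0,0],[0,0,0,0,0,0,0]]'
python3 - <<'E'
from h import *
s=status.state(); print(s["time_s"],s["qpos"].round(1),s["ee_pos"].round(1),s["ee_rot"].round(2),s["force"].round(1),s["gripper_width"])
E
```

```text
time_s: 4.05
ee_pos: [347.3, 178.8, 405.1]
ee_rot: [179.9, -0.0, 93.1]
force: [0.5, 0.8, -0.2]
gripper_width: 0.6
time_s: 5.3
ee_pos: [519.8, -336.5, 403.4]
ee_rot: [-180.0, 0.0, 92.9]
force: [-0.1, 0.4, -1.0]
gripper_width: 0.6
5.3 [-34.   22.4  83.6  -0.   74.  -36.8] [ 519.8 -336.5  403.4] [-1.7999e+02  3.0000e-02  9.2880e+01] [-0.1  0.4 -1. ] 0.6327550437751235
```

```bash
python3 -m jog '[[0,0,0,0,0,0.157,0],[0,0,0,0,0,0.157,0],[0,0,0,0,0,0.157,0],[0,0,0,0,0,0.157,0.005],[0,0,0,0,0,0.157,0],[0,0,0,0,0,0,0],[0,0,0,0,0,0,0]]'
python3 - <<'E'
from h import *
s=status.state(); print(s["time_s"],s["qpos"].round(1),s["ee_pos"].round(1),s["ee_rot"].round(2),s["force"].round(1),s["gripper_width"])
f=vision.grab_frame("wrist"); cv2.imwrite("pics/wrist3.png",f["color"]); print(f["pose"].round(2))
p=np.load("pose.npy")
im=f["color"].copy()
def box(x0,x1,y0,y1,z0,z1): return np.array([[x,y,z] for x in(x0,x1) for y in(y0,y1) for z in(z0,z1)],float)
E=[(0,1),(2,3),(4,5),(6,7),(0,2),(1,3),(4,6),(5,7),(0,4),(1,5),(2,6),(3,7)]
for b,c in ((box(-70,300,-80,80,0,10),(0,255,0)),(box(-55,55,-45,45,10,60),(0,255,255)),(box(-50,40,-35,35,64,102),(255,0,255)),(box(-81,-50,-35,35,64,68),(255,255,0))):
    q=proj(f,m2w(b,p)).astype(int)
    for i,j in E: cv2.line(im,tuple(map(int,q[i])),tuple(map(int,q[j])),c,1)
cv2.imwrite("pics/wrist3b.png",im)
f=vision.grab_frame("scene"); cv2.imwrite("pics/scene3.png",f["color"])
E
```

```text
time_s: 6.18
ee_pos: [519.1, -332.3, 405.0]
ee_rot: [-179.8, -44.8, 92.7]
force: [-0.3, 0.4, -0.1]
gripper_width: 0.4
6.175 [-40.6  29.4  78.   31.8 104.7 -44.2] [ 519.1 -332.3  405. ] [-179.79  -44.84   92.74] [-0.3  0.4 -0.1] 0.4301701406172748
[[ 1.0000e+00  4.0000e-02 -3.0000e-02  5.1583e+02]
 [ 5.0000e-02 -8.8000e-01  4.8000e-01 -2.6251e+02]
 [-0.0000e+00 -4.8000e-01 -8.8000e-01  4.4559e+02]
 [ 0.0000e+00  0.0000e+00  0.0000e+00  1.0000e+00]]
```

View pics/wrist3b.png

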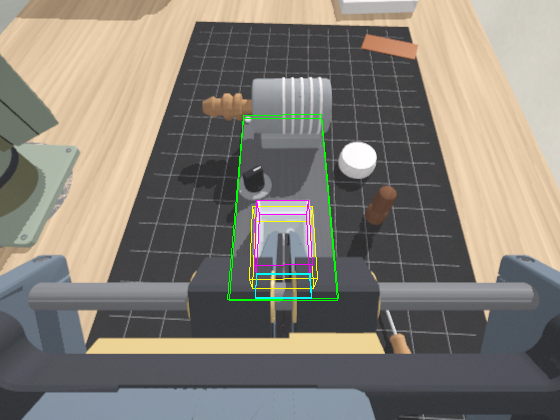

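View pics/scene3.png

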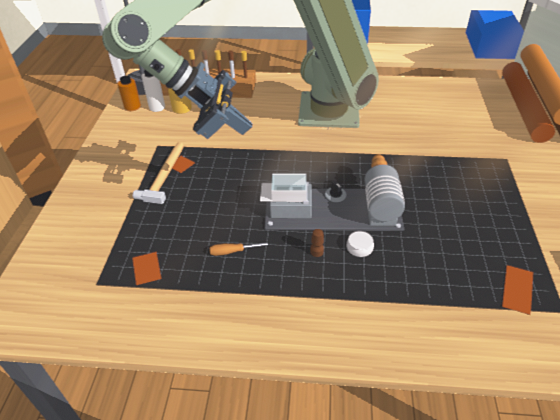

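```bash
cat >> h.py <<'E'
from scipy.spatial.transform import Rotation as Rot
pose=np.load("pose.npy")
def w2m(w):
    x,y,a=pose; d=np.asarray(w,float)-[x,y,0]; c,s=np.cos(a),np.sin(a)
    return np.array([c*d[0]+s*d[1],-s*d[0]+c*d[1],d[2]])
def rep():
    s=status.state(); R=Rot.from_euler('xyz',s["ee_rot"],degrees=True).as_matrix()
    tip=s["ee_pos"]+191*R[:,2]; Pu=tip-15*R[:,2]+16*R[:,0]; Pl=tip-20*R[:,2]-16*R[:,0]
    print("t",round(float(s["time_s"]),2),"tip_m",w2m(tip).round(1),"P_m",w2m(Pu).round(1),"Plow_m",w2m(Pl).round(1),"F",s["force"].round(1),"rot",s["ee_rot"].round(1),"q",s["qpos"].round(0))
    return R
def to_tool(d,R):  # machine shift mm -> tool m
    a=pose[2];c,s=np.cos(a),np.sin(a)
    w=np.array([c*d[0]-s*d[1],s*d[0]+c*d[1],d[2]]); return (R.T@w/1000).round(4)
E
python3 - <<'E'
from h import *
R=rep(); print(to_tool([1,0,0],R)*1000,to_tool([0,0,1],R)*1000)
s=status.state(); Pu=s["ee_pos"]+176*R[:,2]+16*R[:,0]
d=np.array([-115,0,52])-w2m(Pu); print(d,to_tool(d,R))
E
```

```text
t 6.28 tip_m [-1.013e+02  1.000e-01  2.700e+02] P_m [-1.006e+02  1.000e-01  2.919e+02] Plow_m [-1.268e+02  2.000e-01  2.729e+02] F [-0.2  0.6 -0.4] rot [-179.8  -44.9   92.8] q [-41.  29.  78.  32. 105. -44.]
[ 0.7 -0.   0.7] [ 0.7 -0.  -0.7]
[-1.44373116e+01 -5.40959563e-02 -2.39881550e+02] [-0.1794  0.0006  0.1599]
```

```bash
python3 -m jog '[[0,-0.030,0,0.0266,0,0,0],[0,-0.030,0,0.0266,0,0,0],[0,-0.030,0,0.0266,0,0,0],[0,-0.030,0,0.0266,0,0,0],[0,-0.030,0,0.0266,0,0,0],[0,-0.0294,0,0.0266,0,0,0],[0,0,0,0,0,0,0],[0,0,0,0,0,0,0]]'
python3 - <<'E'
from h import *
rep()
f=vision.grab_frame("scene"); im=f["color"][120:260,200:420]; cv2.imwrite("pics/scene4.png",cv2.resize(im,None,fx=3.6,fy=3.6,interpolation=cv2.INTER_CUBIC))
E
```

```text
time_s: 7.28
ee_pos: [519.8, -347.1, 166.7]
ee_rot: [-179.9, -44.9, 92.8]
force: [-0.1, 0.3, 0.6]
gripper_width: 0.3
t 7.28 tip_m [-1.16e+02  1.00e-01  3.14e+01] P_m [-1.153e+02  1.000e-01  5.330e+01] Plow_m [-141.5    0.2   34.3] F [-0.1  0.3  0.6] rot [-179.9  -44.9   92.8] q [-42.  43.  90.  31.  83. -58.]
```

View pics/scene4.png

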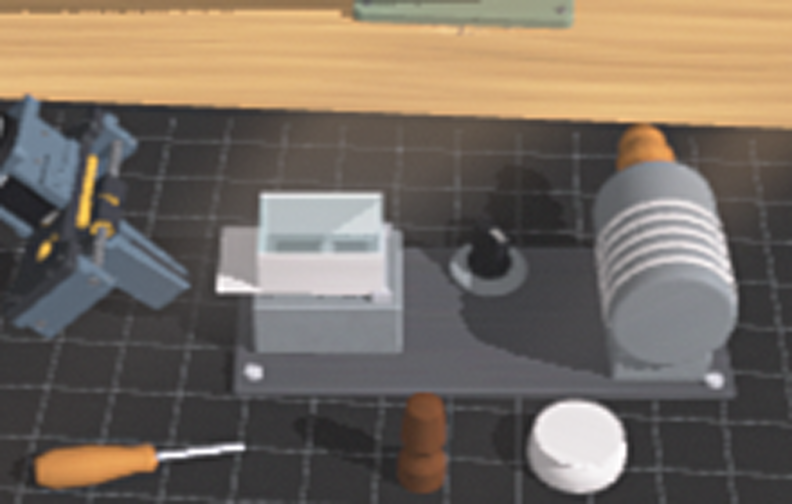

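```bash
python3 -m jog '[[0,0.0105,0,0.0105,0,0,0],[0,0.0105,0,0.0105,0,0,0],[0,0,0,0,0,0,0]]'
python3 -m jog '[[0,0.0025,0,-0.0025,0,0,0],[0,0.0025,0,-0.0025,0,0,0],[0,0.0025,0,-0.0025,0,0,0],[0,0,0,0,0,0,0]]'
python3 - <<'E'
from h import *
rep()
f=vision.grab_frame("scene"); im=f["color"][120:260,200:420]; cv2.imwrite("pics/scene5.png",cv2.resize(im,None,fx=3.6,fy=3.6,interpolation=cv2.INTER_CUBIC))
E
```

```text
time_s: 7.7
ee_pos: [517.7, -315.7, 165.7]
ee_rot: [-179.8, -45.0, 92.8]
force: [0.7, -1.0, -0.3]
gripper_width: 0.3
time_s: 8.2
ee_pos: [517.9, -317.6, 175.9]
ee_rot: [-179.8, -45.0, 92.7]
force: [0.2, 0.3, 1.2]
gripper_width: 0.4
t 8.2 tip_m [-86.4   0.5  40.8] P_m [-85.7   0.4  62.7] Plow_m [-111.9    0.6   43.6] F [0.2 0.3 1.2] rot [-179.8  -45.    92.7] q [-40.  41.  93.  32.  81. -58.]
```

View pics/scene5.png

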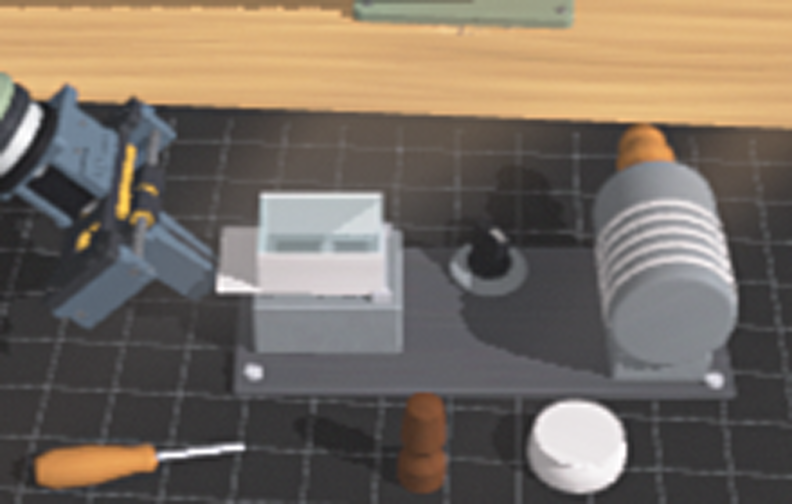

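```bash
python3 -m jog '[[0,0,0,0.005,0,0,0],[0,0.004,0,0,0,0,0],[0,0.0062,0,-0.0051,0,0,0],[0,0.0062,0,-0.0051,0,0,0],[0,0.0062,0,-0.0051,0,0,0],[0,0.0071,0,-0.0037,0,0,0],[0,0.0071,0,-0.0037,0,0,0],[0,0.0071,0,-0.0037,0,0,0],[0,0,0,0,0,0,0]]'
python3 - <<'E'
from h import *
rep()
f=vision.grab_frame("scene"); im=f["color"][120:260,200:420]; cv2.imwrite("pics/scene6.png",cv2.resize(im,None,fx=3.6,fy=3.6,interpolation=cv2.INTER_CUBIC))
E
```

```text
time_s: 9.38
ee_pos: [517.2, -301.2, 222.5]
ee_rot: [-179.9, -45.0, 92.8]
force: [0.7, -0.0, -0.6]
gripper_width: 0.4
t 9.38 tip_m [-70.    0.3  87.3] P_m [-69.2   0.2 109.2] Plow_m [-95.4   0.4  90.2] F [ 0.7 -0.  -0.6] rot [-179.9  -45.    92.8] q [-39.  37.  93.  32.  85. -55.]
```

View pics/scene6.png

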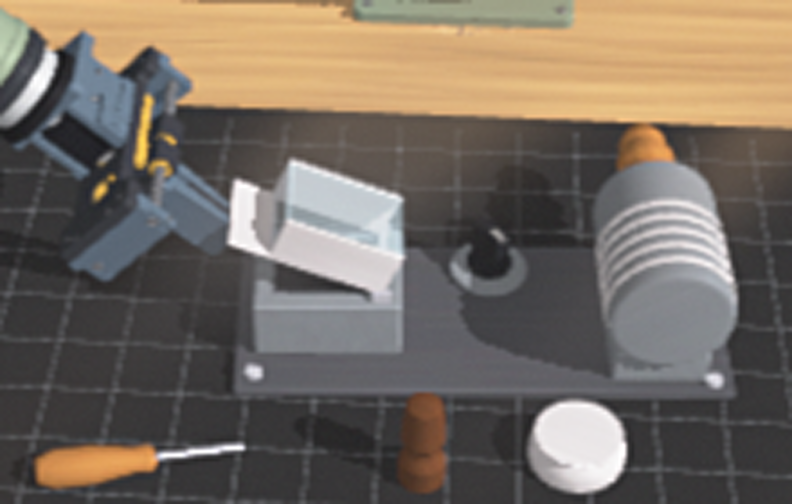

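```bash
python3 -m jog '[[0,0.0077,0,0.000,0,0,0],[0,0.0077,0,-0.0023,0,0,0],[0,0.0077,0,-0.0023,0,0,0],[0,0.008,0,-0.0007,0,0,0],[0,0.008,0,-0.0007,0,0,0],[0,0.008,0,-0.0007,0,0,0],[0,0.008,0,0.0009,0,0,0],[0,0.008,0,0.0009,0,0,0],[0,0.008,0,0.0009,0,0,0],[0,0,0,0,0,0,0]]'
python3 - <<'E'
from h import *
rep()
f=vision.grab_frame("scene"); im=f["color"][100:240,200:420]; cv2.imwrite("pics/scene7.png",cv2.resize(im,None,fx=3.6,fy=3.6,interpolation=cv2.INTER_CUBIC))
E
```

```text
time_s: 10.68
ee_pos: [514.9, -253.5, 275.3]
ee_rot: [-179.8, -45.0, 92.8]
force: [0.8, -0.3, 0.4]
gripper_width: 0.4
t 10.68 tip_m [-22.3   0.  140.2] P_m [-21.5  -0.  162.1] Plow_m [-4.770e+01  1.000e-01  1.431e+02] F [ 0.8 -0.3  0.4] rot [-179.8  -45.    92.8] q [-35.  31.  95.  34.  86. -51.]
```

View pics/scene7.png

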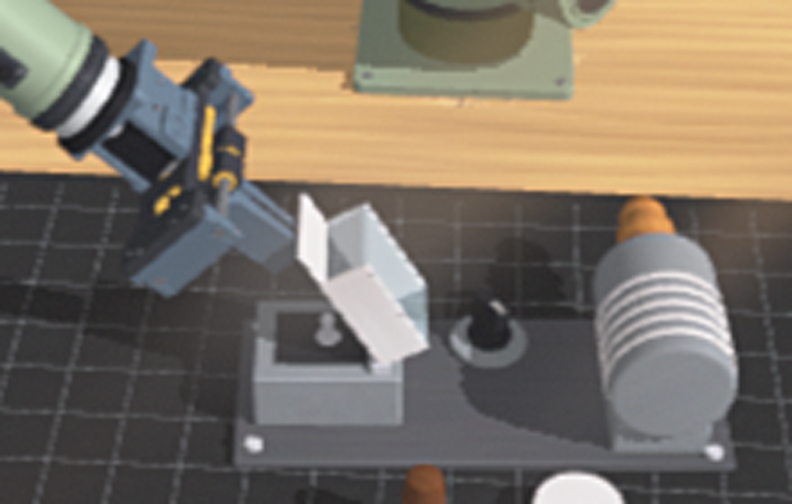

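```bash
python3 -m jog '[[0,0.0077,0,0.0025,0,0,0],[0,0.0077,0,0.0025,0,0,0],[0,0.0077,0,0.0025,0,0,0],[0,0.007,0,0.004,0,0,0],[0,0.007,0,0.004,0,0,0],[0,0.007,0,0.004,0,0,0],[0,0.003,0,0.003,0,0,0],[0,0,0,0,0,0,0],[0,0,0,0,0,0,0]]'
python3 - <<'E'
from h import *
rep()
f=vision.grab_frame("scene"); im=f["color"][100:240,200:420]; cv2.imwrite("pics/scene8.png",cv2.resize(im,None,fx=3.6,fy=3.6,interpolation=cv2.INTER_CUBIC))
E
```

```text
time_s: 11.85
ee_pos: [512.5, -205.0, 292.2]
ee_rot: [-179.8, -45.0, 92.7]
force: [0.3, -0.5, 0.3]
gripper_width: 0.4
t 11.85 tip_m [ 26.4  -0.3 157. ] P_m [ 27.1  -0.4 179. ] Plow_m [  0.9  -0.2 159.9] F [ 0.3 -0.5  0.3] rot [-179.8  -45.    92.7] q [-32.  28.  98.  36.  85. -48.]
```

View pics/scene8.png

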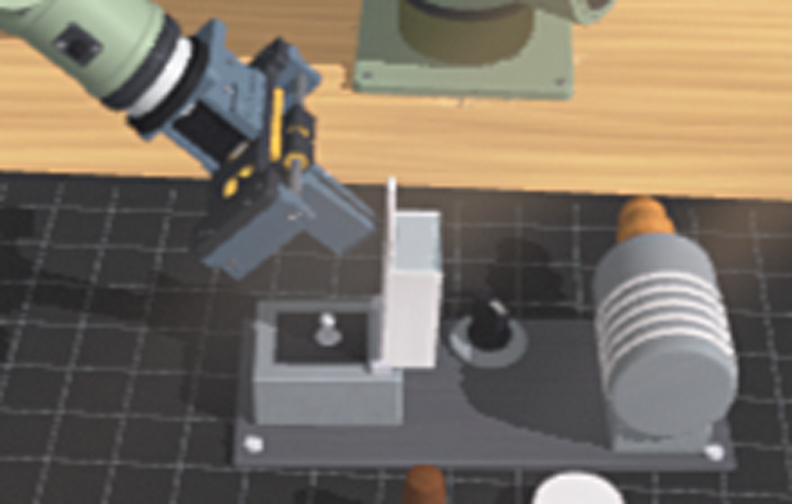

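```bash
python3 - <<'E'
from h import *
f=vision.grab_frame("scene")
for n,m in dict(piv=(0,0,62),off=(0,-10.1,86),on=(0,10.1,86)).items(): print(n,(proj(f,m2w(m,pose))-[200,100])*3.6)
print([ (d["p"],w2m(d["location"]).round(1)) for d in vision.find_in("scene","toggle_tip")])
im=f["color"][170:220,250:330]; cv2.imwrite("pics/scene9.png",cv2.resize(im,None,fx=9,fy=9,interpolation=cv2.INTER_CUBIC))
R=rep(); print(to_tool([-24,-42,0],R),to_tool([0,0,-80],R),to_tool([0,1,0],R))
E
```

```text
piv [[323.10923756 334.46780207]]
off [[322.55364526 319.66824735]]
on [[323.12043409 301.50363777]]
[]
t 12.0 tip_m [ 26.3  -0.3 157.1] P_m [ 27.   -0.4 179. ] Plow_m [  0.8  -0.2 159.9] F [-0.4  0.1 -0.5] rot [-179.8  -45.    92.7] q [-32.  28.  98.  36.  85. -48.]
[-0.0167  0.0421 -0.0169] [-0.0565  0.0002  0.0566] [-0.    -0.001 -0.   ]
```

View pics/scene9.png

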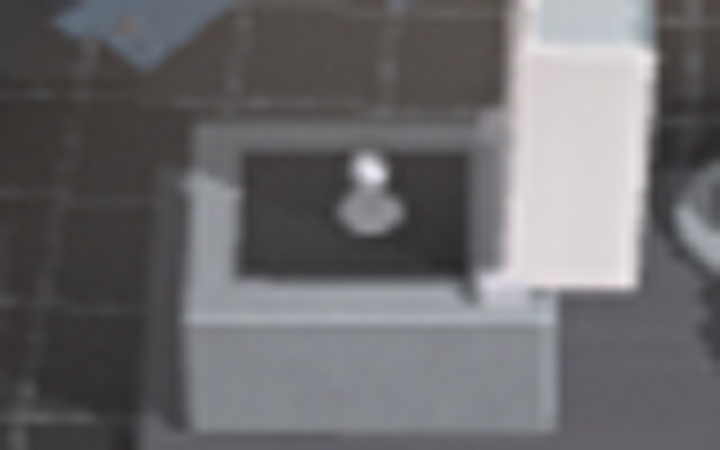

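```bash
python3 -m jog '[[0,-0.0167,0,-0.0167,0,0,0],[0,0,0.021,0,0,0,0],[0,0,0.021,0,0,0,0],[0,-0.0141,0,0.0141,0,0,0],[0,-0.0141,0,0.0141,0,0,0],[0,-0.0141,0,0.0141,0,0,0],[0,-0.0141,0,0.0141,0,0,0],[0,0,0,0,0,0,0],[0,0,0,0,0,0,0]]'
python3 - <<'E'
from h import *
rep()
f=vision.grab_frame("scene"); im=f["color"][100:240,200:420]; cv2.imwrite("pics/scene10.png",cv2.resize(im,None,fx=3.6,fy=3.6,interpolation=cv2.INTER_CUBIC))
E
```

```text
time_s: 13.12
ee_pos: [555.5, -226.4, 212.6]
ee_rot: [-179.8, -45.0, 92.7]
force: [-0.7, -0.1, -0.3]
gripper_width: 0.6
t 13.12 tip_m [  2.6 -42.1  77.6] P_m [  3.3 -42.2  99.5] Plow_m [-22.8 -42.   80.4] F [-0.7 -0.1 -0.3] rot [-179.8  -45.    92.7] q [-31.  37.  95.  36.  80. -51.]
```

View pics/scene10.png

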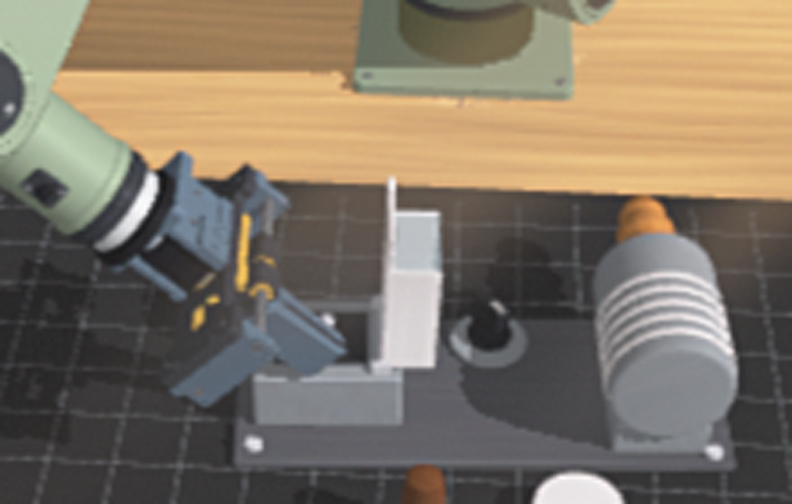

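```bash
python3 -m jog '[[0,0.002,-0.004,0.002,0,0,0],[0,0,-0.005,0,0,0,0],[0,0,-0.005,0,0,0,0],[0,0,-0.005,0,0,0,0],[0,0,-0.004,0,0,0,0],[0,0,-0.004,0,0,0,0],[0,0,-0.003,0,0,0,0],[0,0,0,0,0,0,0]]'
python3 - <<'E'
from h import *
rep()
f=vision.grab_frame("scene"); im=f["color"][150:220,240:350]; cv2.imwrite("pics/scene11.png",cv2.resize(im,None,fx=7,fy=7,interpolation=cv2.INTER_CUBIC))
f=vision.grab_frame("top"); im=f["color"][180:280,230:360]; cv2.imwrite("pics/top11.png",cv2.resize(im,None,fx=6,fy=6,interpolation=cv2.INTER_CUBIC))
E
```

```text
time_s: 14.18
ee_pos: [524.9, -225.1, 212.3]
ee_rot: [-179.7, -45.0, 92.7]
force: [0.3, -0.3, -0.6]
gripper_width: 0.2
t 14.18 tip_m [  5.7 -11.4  77.2] P_m [  6.4 -11.5  99.1] Plow_m [-19.8 -11.3  80. ] F [ 0.3 -0.3 -0.6] rot [-179.7  -45.    92.7] q [-33.  35.  99.  36.  79. -53.]
```

View pics/scene11.png

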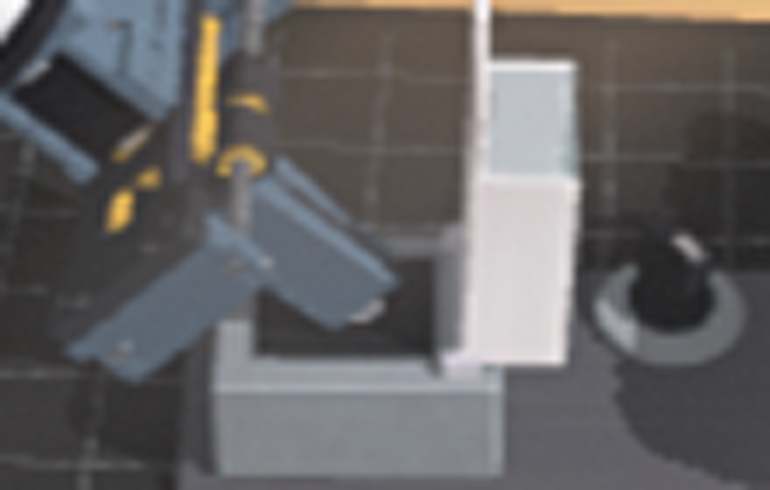

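View pics/top11.png

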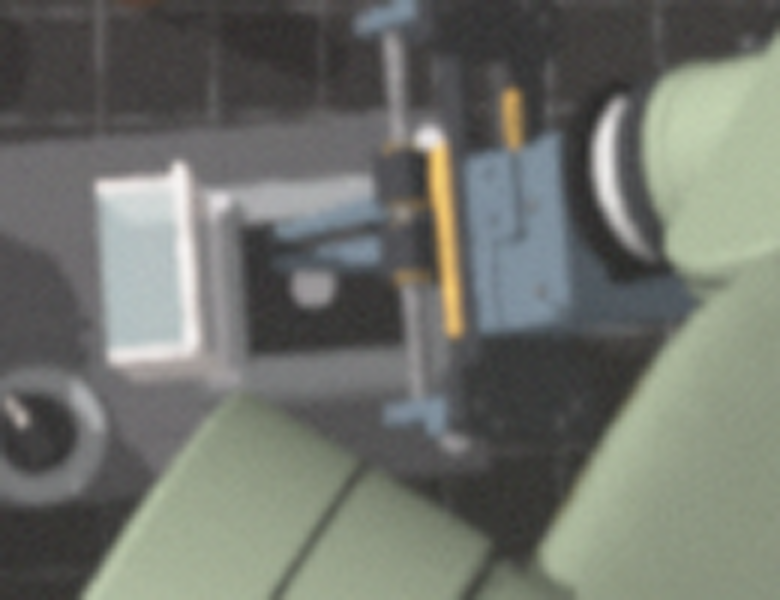

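```bash
python3 - <<'E'
from h import *
f=vision.grab_frame("top")
for n,m in dict(piv=(0,0,62),off=(0,-10.1,86),mid=(0,0,88),on=(0,10.1,86),tip=(5.7,-11.4,77.2),tp=(5.7,2.1,77.2)).items(): print(n,(proj(f,m2w(m,pose))+.5-[230,180])*6)
E
```

```text
piv [[313.03794502 280.72026013]]
off [[309.71141498 249.38163931]]
mid [[311.38389269 272.92521601]]
on [[313.32067021 297.75893963]]
tip [[296.43343523 250.16789763]]
tp [[298.8013549  282.24411262]]
```

```bash
python3 -m jog '[[0,0,-0.002,0,0,0,0],[0,0,-0.002,0,0,0,0],[0,0,0,0,0,0,0]]'
python3 -m jog '[[0,0,-0.002,0,0,0,0],[0,0,0,0,0,0,0]]'
python3 - <<'E'
from h import *
rep()
f=vision.grab_frame("top"); im=f["color"][180:280,230:360]; cv2.imwrite("pics/top12.png",cv2.resize(im,None,fx=6,fy=6,interpolation=cv2.INTER_CUBIC))
E
```

```text
time_s: 14.7
ee_pos: [521.2, -225.3, 212.4]
ee_rot: [-179.8, -45.0, 92.7]
force: [0.6, 0.2, 0.4]
gripper_width: -0.0
time_s: 14.95
ee_pos: [519.3, -225.5, 212.6]
ee_rot: [-179.8, -45.0, 92.7]
force: [1.0, -0.2, -0.1]
gripper_width: 0.5
t 14.95 tip_m [ 5.5 -6.  77.4] P_m [ 6.2 -6.1 99.3] Plow_m [-20.   -5.9  80.3] F [ 1.  -0.2 -0.1] rot [-179.8  -45.    92.7] q [-33.  35. 100.  36.  78. -54.]
```

View pics/top12.png

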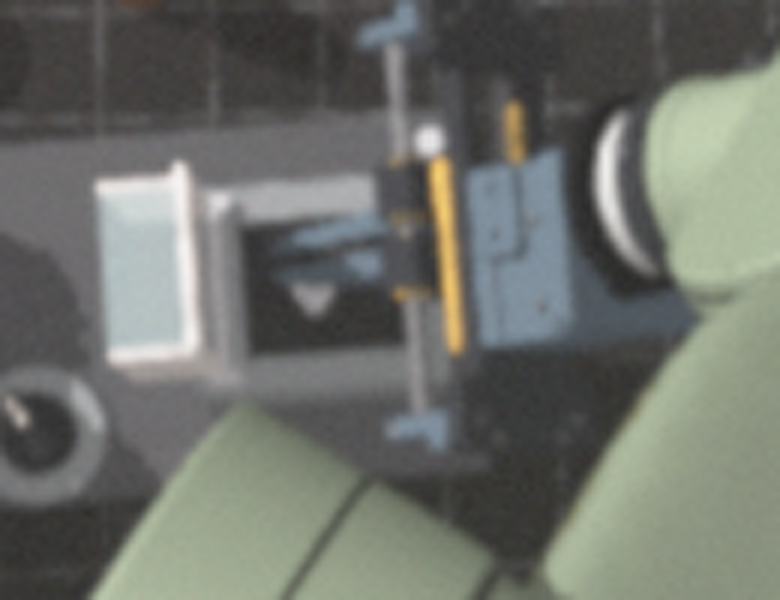

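```bash
python3 -m jog '[[0,0,-0.002,0,0,0,0],[0,0,0,0,0,0,0]]'; python3 -m jog '[[0,0,-0.0015,0,0,0,0],[0,0,0,0,0,0,0]]'
python3 - <<'E'
from h import *
rep()
E
```

```text
time_s: 15.25
ee_pos: [518.2, -225.7, 212.8]
ee_rot: [180.0, -44.9, 92.7]
force: [4.3, 0.2, -1.3]
gripper_width: 0.6
time_s: 15.5
ee_pos: [517.4, -225.9, 213.0]
ee_rot: [179.8, -44.9, 92.8]
force: [7.2, 0.7, -0.2]
gripper_width: 0.7
t 15.5 tip_m [ 5.1 -5.2 77.7] P_m [ 5.8 -5.2 99.6] Plow_m [-20.4  -5.   80.6] F [ 7.2  0.7 -0.2] rot [179.8 -44.9  92.8] q [-33.  35. 100.  36.  78. -54.]
```

The force is rising to 7 N, so the toggle is against its stop. I'll back off, rise and check.

```bash
python3 -m jog '[[0,0,0,0,0,0,0],[0,0,0.010,0,0,0,0],[0,0,0.015,0,0,0,0],[0,0.02,0,-0.02,0,0,0],[0,0.02,0,-0.02,0,0,0],[0,0.02,0,-0.02,0,0,0],[0,0.02,0,-0.02,0,0,0],[0,0.006,0,-0.006,0,0,0],[0,0,0,0,0,0,0]]'
python3 - <<'E'
from h import *
rep()
f=vision.grab_frame("scene"); im=f["color"][150:220,240:350]; cv2.imwrite("pics/scene13.png",cv2.resize(im,None,fx=7,fy=7,interpolation=cv2.INTER_CUBIC))
f=vision.grab_frame("top"); im=f["color"][180:280,230:360]; cv2.imwrite("pics/top13.png",cv2.resize(im,None,fx=6,fy=6,interpolation=cv2.INTER_CUBIC))
E
```

```text
time_s: 16.62
ee_pos: [541.3, -224.1, 333.8]
ee_rot: [-179.8, -45.0, 92.7]
force: [-0.8, -1.1, -0.6]
gripper_width: 0.5
t 16.62 tip_m [  5.7 -27.8 198.6] P_m [  6.4 -27.9 220.6] Plow_m [-19.8 -27.7 201.5] F [-0.8 -1.1 -0.6] rot [-179.8  -45.    92.7] q [-32.  29.  90.  35.  91. -44.]
```

View pics/scene13.png

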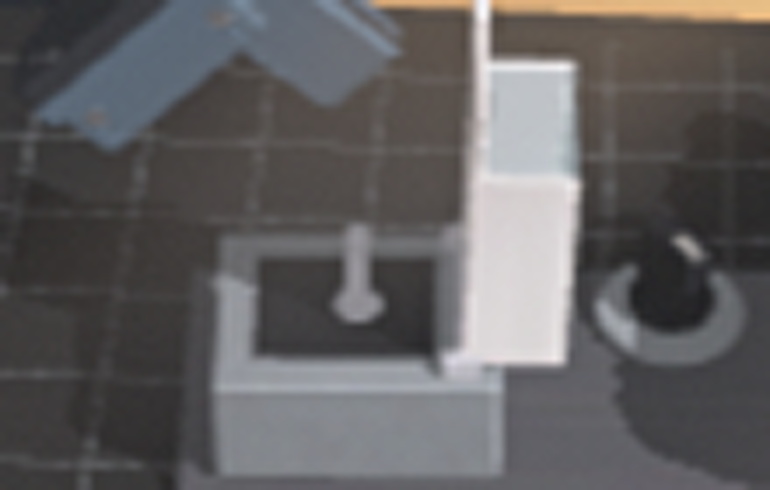

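View pics/top13.png

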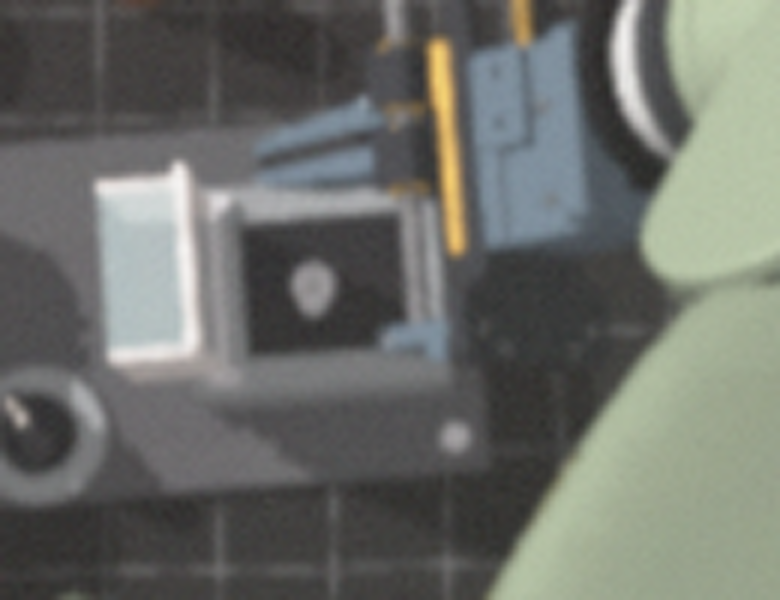

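```bash
python3 -m jog '[[0,0.015,-0.007,-0.015,0,0,0],[0,0.015,-0.007,-0.015,0,0,0],[0,0.015,-0.007,0.015,0,0,0],[0,0.015,-0.007,0.015,0,0,0],[0,0.015,0,0.015,0,0,0],[0,0.015,0,0.015,0,0,0],[0,0,0,0,0,0,0],[0,0,0,0,0,0,0]]'
python3 - <<'E'
from h import *
rep()
f=vision.grab_frame("scene"); im=f["color"][80:220,200:420]; cv2.imwrite("pics/scene14.png",cv2.resize(im,None,fx=3.6,fy=3.6,interpolation=cv2.INTER_CUBIC))
E
```

```text
time_s: 17.73
ee_pos: [509.3, -140.9, 376.5]
ee_rot: [-179.8, -44.9, 92.7]
force: [-0.7, -0.6, 1.1]
gripper_width: 0.5
t 17.73 tip_m [ 90.5  -0.5 241.4] P_m [ 91.2  -0.6 263.3] Plow_m [ 65.   -0.4 244.2] F [-0.7 -0.6  1.1] rot [-179.8  -44.9   92.7] q [-26.  21.  97.  38.  89. -39.]
```

View pics/scene14.png

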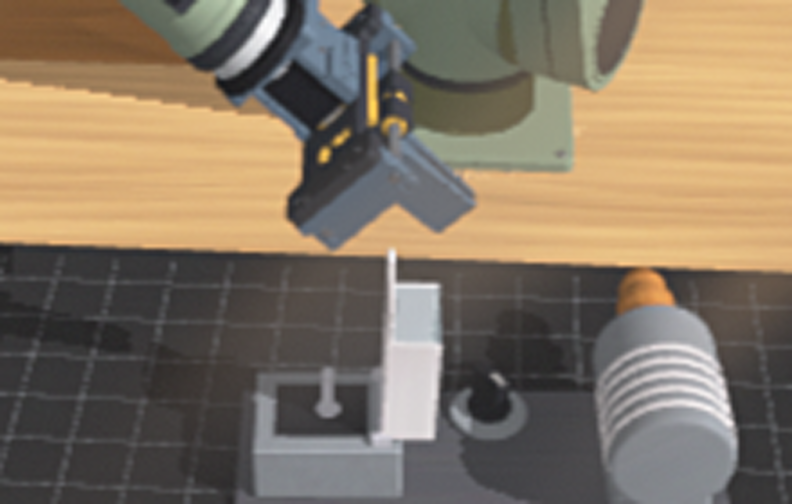

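```bash
python3 -m jog '[[0,-0.0127,0,0.0127,0,0,0],[0,-0.0127,0,0.0127,0,0,0],[0,-0.0127,0,0.0127,0,0,0],[0,0,0,0,0,0,0],[0,0,0,0,0,0,0]]'
python3 - <<'E'
from h import *
rep()
f=vision.grab_frame("scene"); im=f["color"][80:220,200:420]; cv2.imwrite("pics/scene15.png",cv2.resize(im,None,fx=3.6,fy=3.6,interpolation=cv2.INTER_CUBIC))
E
```

```text
time_s: 18.4
ee_pos: [509.1, -141.0, 322.7]
ee_rot: [-179.8, -45.0, 92.7]
force: [0.3, -0.5, 0.5]
gripper_width: 0.3
t 18.4 tip_m [ 90.6  -0.4 187.6] P_m [ 91.3  -0.4 209.5] Plow_m [ 65.1  -0.2 190.4] F [ 0.3 -0.5  0.5] rot [-179.8  -45.    92.7] q [-26.  24. 101.  38.  84. -44.]
```

View pics/scene15.png

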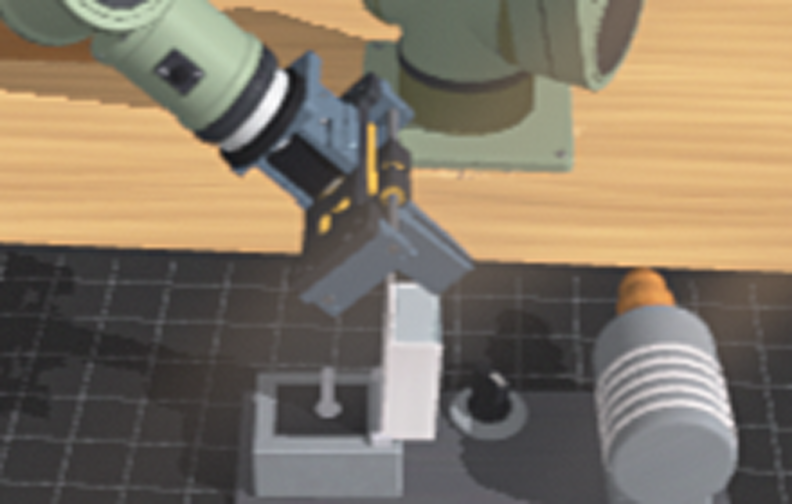

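```bash
python3 -m jog '[[0,-0.0064,0,-0.0064,0,0,0],[0,-0.0064,0,-0.0064,0,0,0],[0,-0.0064,0,-0.0064,0,0,0],[0,-0.0064,0,-0.0064,0,0,0],[0,-0.0064,0,-0.0057,0,0,0],[0,0,0,0,0,0,0]]'
python3 - <<'E'
from h import *
rep()
f=vision.grab_frame("scene"); im=f["color"][80:220,200:420]; cv2.imwrite("pics/scene16.png",cv2.resize(im,None,fx=3.6,fy=3.6,interpolation=cv2.INTER_CUBIC))
E
```

```text
time_s: 19.2
ee_pos: [511.1, -186.3, 321.9]
ee_rot: [-179.8, -45.0, 92.6]
force: [-0.1, 0.0, -0.2]
gripper_width: 0.3
t 19.2 tip_m [ 45.1   0.  186.8] P_m [ 4.580e+01 -1.000e-01  2.087e+02] Plow_m [ 19.7   0.2 189.6] F [-0.1  0.  -0.2] rot [-179.8  -45.    92.6] q [-30.  26.  98.  36.  86. -45.]
```

View pics/scene16.png

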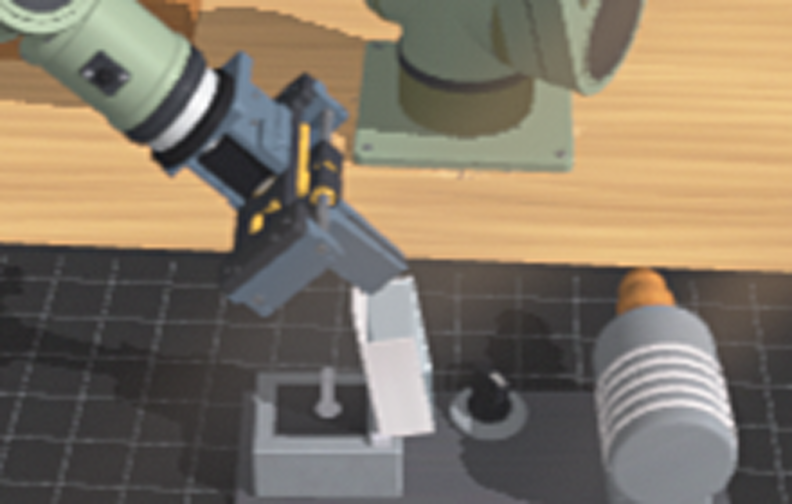

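```bash
python3 -m jog '[[0,-0.0078,0,-0.005,0,0,0],[0,-0.0078,0,-0.005,0,0,0],[0,-0.0078,0,-0.005,0,0,0],[0,-0.0078,0,-0.005,0,0,0],[0,0,0,0,0,0,0],[0,0,0,0,0,0,0]]'
python3 - <<'E'
from h import *
rep()
f=vision.grab_frame("scene"); im=f["color"][80:220,200:420]; cv2.imwrite("pics/scene17.png",cv2.resize(im,None,fx=3.6,fy=3.6,interpolation=cv2.INTER_CUBIC))
E
```

```text
time_s: 20.0
ee_pos: [512.9, -221.7, 314.2]
ee_rot: [-179.8, -45.0, 92.7]
force: [0.4, 0.5, 0.1]
gripper_width: 0.5
t 20.0 tip_m [  9.7   0.3 179.1] P_m [ 10.4   0.3 201.1] Plow_m [-15.8   0.4 182. ] F [0.4 0.5 0.1] rot [-179.8  -45.    92.7] q [-33.  28.  95.  35.  88. -47.]
```

View pics/scene17.png

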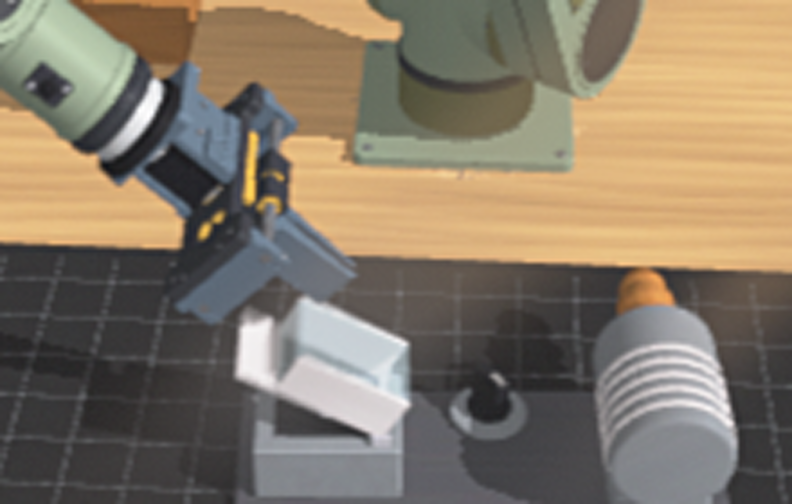

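The guard is falling clear of the fingers. I'll rise, let it settle and check.

```bash
python3 -m jog '[[0,0.01,0,-0.01,0,0,0],[0,0.02,0,-0.02,0,0,0],[0,0.02,0,-0.03,0,0,0],[0,0.02,0,-0.03,0,0,0],[0,0.01,0,-0.03,0,0,0],[0,0,0,0,0,0,0],[0,0,0,0,0,0,0],[0,0,0,0,0,0,0],[0,0,0,0,0,0,0]]'
python3 - <<'E'
from h import *
rep()
f=vision.grab_frame("scene"); P=cloud(f); 
im=f["color"][120:230,220:420].copy(); im=cv2.resize(im,None,fx=4,fy=4,interpolation=cv2.INTER_CUBIC)
def box(x0,x1,y0,y1,z0,z1): return np.array([[x,y,z] for x in(x0,x1) for y in(y0,y1) for z in(z0,z1)],float)
E=[(0,1),(2,3),(4,5),(6,7),(0,2),(1,3),(4,6),(5,7),(0,4),(1,5),(2,6),(3,7)]
cv2.imwrite("pics/scene18a.png",im)
for b,c in ((box(-50,40,-35,35,64,102),(255,0,255)),(box(-81,-50,-35,35,64,68),(255,255,0))):
    q=((proj(f,m2w(b,pose))+.5-[220,120])*4).astype(int)
    for i,j in E: cv2.line(im,tuple(map(int,q[i])),tuple(map(int,q[j])),c,1)
cv2.imwrite("pics/scene18.png",im)
for l in("wax","slicker","awl","mallet"):
    r=vision.find_in("scene",l); print(l,[(round(float(d["p"]),2),np.round(d["location"])) for d in r[:1]])
f=vision.grab_frame("top"); im=f["color"][180:280,190:360]; cv2.imwrite("pics/top18.png",cv2.resize(im,None,fx=4.5,fy=4.5,interpolation=cv2.INTER_CUBIC))
E
```

```text
time_s: 21.18
ee_pos: [514.7, -249.7, 454.9]
ee_rot: [-179.7, -45.0, 92.6]
force: [-0.4, -0.2, -0.1]
gripper_width: 0.6
t 21.18 tip_m [-1.820e+01  3.000e-01  3.199e+02] P_m [-1.750e+01  2.000e-01  3.418e+02] Plow_m [-43.6   0.4 322.7] F [-0.4 -0.2 -0.1] rot [-179.7  -45.    92.6] q [-35.  23.  81.  35. 104. -38.]
wax [(0.64, array([643.,  88.,  30.]))]
slicker [(0.74, array([670., -16.,  46.]))]
awl [(0.67, array([ 677., -243.,   27.]))]
mallet [(0.78, array([ 449., -477.,   20.]))]
```

View pics/scene18.png

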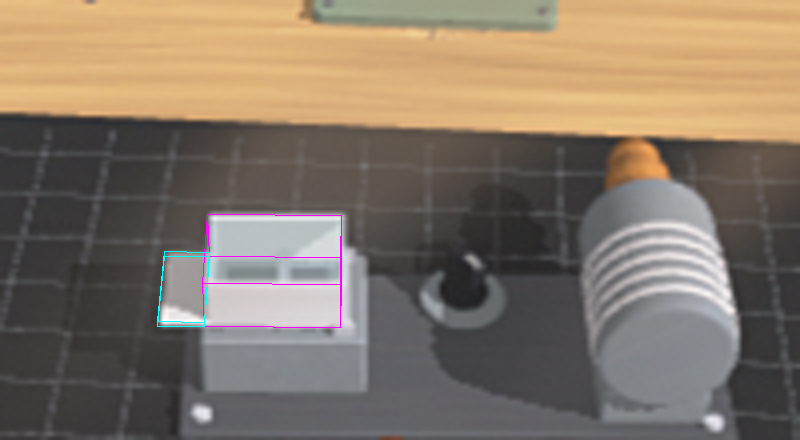

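View pics/scene18a.png

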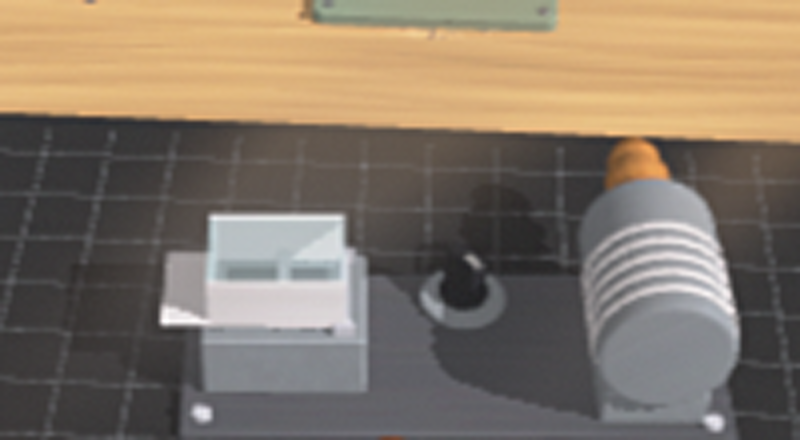

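View pics/top18.png

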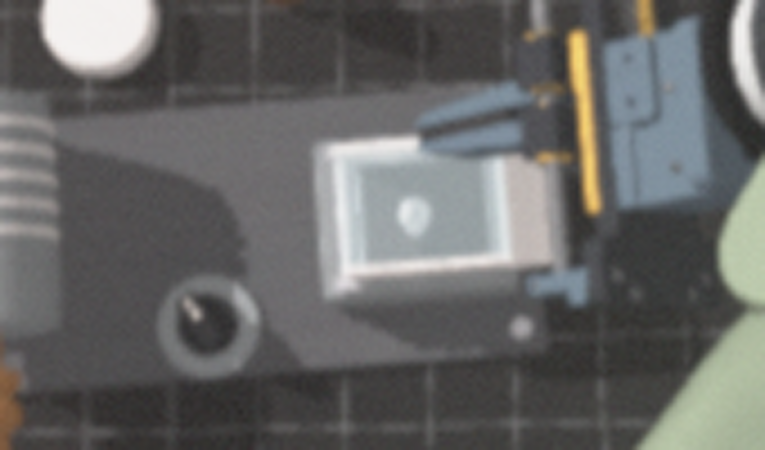

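The guard is shut and matches the closed wireframe. Through the clear top, the toggle leans to the spindle side at about (414,220). The loose things are within 5 mm of where they started. The robot is clear, so I'm handing in.

```bash
python3 - <<'E'
from workcell import ticket
print(ticket.job_done())
E
```

```text
the job is handed in; nothing more can be done
None
```

The burnisher is switched on and its guard is shut again. I handed the job in about 22 s into the 58 s allowed; no verdict is reported.

- **Guard up:** with closed fingers tilted 45°, I hooked the lip from below and followed its arc until the hood stood on its stop. The picture showed it upright.
- **Toggle on:** I pushed it towards the spindle (the robot's side) until the force rose to about 7 N at its stop. The picture after backing off showed it leaning fully to that side.
- **Guard shut:** I pulled the lip over from behind and let go. A mid-fall picture showed it clear of the fingers, so nothing pressed it down.

**Last checks:**
- The guard lies on the shut-guard outline in the scene view, and the toggle reads as on through the clear top.
- In the scene camera, the wax tin, slicker, awl and hammer are within 4–5 mm of their first readings, which is about the detector's accuracy.
- I only compared the knob's mark by eye, and it looks unchanged.
- The fingertips are about 220 mm above the guard, touching nothing, with the force reading near zero.

**Failed or off:** the detector never found the lip or the toggle tip, so I worked from a machine pose fitted to the base-plate corners (within about 2.5 pixels). The joint angles of the guard and toggle are judged from pictures only, not measured.

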